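Index the marking station and close its guard

ROBOT

A 6-joint arm with a two-finger parallel gripper is mounted at the origin on the work surface. World frame = base frame: x ahead of the robot, y to its left, z up, the work surface at z = 0. Lengths are in m, angles in rad, forces in N, time in s.
With the tool pointing down it reaches from about 0.425 to 0.95 m from the base axis. Payload 3.5 kg.
Tool frame: the origin (TCP) lies at the very end of the fingers, on their centre line; the grasp point (between the pads) lies 19 mm behind it; z points along the fingers, y is the line along which they close (so a half turn about z gives the same grasp; the last joint's range is limited). The gripper opens to 85 mm and grips with 20 to 120 N. Pads are 22 mm wide; open, the fingers measure 114 mm over their backs; the gripper's body (76 mm by 85 mm) begins 54 mm behind the grasp point. The pads swing forward as they close: fully open they stand 13 mm farther back than shut.
Start: joints at [1.084, 0.286, 1.577, -0, 1.279, -0.15], TCP at [0.223, 0.637, 0.231] pointing down, gripper open.
Joint ranges: [-2.77, 2.77], [-0.9, 2.22], [0.21, 2.48], [-1.53, 4.67], [0.24, 2.81], [-2.84, 2.84]. Speed limits (rad/s): [2.79, 2.79, 3.14, 3.14, 3.14, 3.14].

INTERFACE

Orientations are given as a unit quaternion [x, y, z, w].
In Python, from rig import arm gives the robot as it stands. The module is installed in compiled form; this text tells all that it offers.
- The arm moves only by the tool send_rows, never from a script. Its argument "motion" is a list of rows, each a list of 3 entries, a list of its own where there are three numbers: the shift along the world's x, y, z in m, then the turn, a rotation vector about the world's x, y, z in degrees, then the opening, from -1 (shut) to 1 (fully open). A call has 1 to 20 rows; each row shifts and turns the commanded pose from where the row before left it; what a row does not reach is not made up. A row lasts 1/10 s, in which the tool goes at most 50 mm and 8.59 degrees, less where a joint would pass 70% of its speed; a pose out of reach is approached as far as the arm can. A call with a gripper value outside its range is refused whole. The fingers move at their own pace and stop on an object; "squeeze" is the grip in N (left out, the last holds). Time passes only in rows, so rows that do not move let the fingers close. It gives the time, the measured TCP pose, the force, the opening and the grip force at its end, in the units of the state.
- arm.get_obs(): the state, without advancing time (a new reading comes with each control period).
- arm.camera(name): name is "scene" or "side" or "wrist"; returns the picture (480x640x3 uint8, blue, green, red); there is no depth.
- arm.camera_info(name): a dict with "fx", "fy", "cx", "cy" (pixels), "R" (3x3) and "t" (3): a world point X has camera coordinates R X + t. Camera axes: x right, y down, z forward; pixel columns grow to the right and rows downward; lengths in m; the calibration is good to about 2 mm. A picture is of the moment at which its call begins: read the wrist's pose just before it. camera_info takes no time and is no camera call; for the wrist camera it gives the pose at the moment of the call.
- arm.sign_off(): hands the job in; it is judged then, once.
The state is a dict: "time": time; "joints": joint angles; "qd": joint speeds; "joint_torque": joint torques, N m; "eef_pos": TCP position; "eef_rot": TCP orientation; "wrist_force": force on the tool from outside, world axes, zero at the start; "torque": the same for the moment, N m; "opening": finger opening in m; "gripper_force": force on a finger pad.
Only numpy, scipy, OpenCV 4.12 (cv2) and the standard library are available. Lean on these libraries where they do the work, as an engineer would, in place of code of your own. Each camera call takes 0.05 s, during which the arm holds its last target. There are 200 camera calls.

TASK

With the guard still up, turn the marking station's rotary table one station clockwise (seen from above), so that the next unmarked wooden disc clicks in under the red marking head. Then swing the clear guard down gently, without letting it drop, until it rests fully on its stop, and let go. Leave the loose things on the bench and on the station where they are.

Things in the scene. Friction and masses are not known exactly. Their poses are not given: they have to be found in the camera images.
- press: The marking station, fixed to the bench: grey base plate 300 (x) by 290 (y) by 20 mm. Origin on the bench under the rotary table's axis; x points from the front (robot side) to the rear, y left, z up. The plate spans x -125 to +175 mm. Blue beam across the rear, top 85 mm up; hinge cheeks at y +/-118 mm, tops 120 mm up; two rubber-topped guard rest posts at x -5, y +/-133 mm, 112 mm high.
- turn_grip (a point): Grip point of the rotary table's handle: an upright black bar 60 mm long, 14 mm thick, centred on the table's axis, from 53 to 95 mm above the bench; this point is 82 mm up. The point's x axis runs along the bar, z up; it turns with the table. The bar lies along the station's x axis when joint turntable reads 0.
- next_disc (a point): Centre of the top of the next unmarked wooden disc, 55 mm above the bench. It is one of six discs, 44 mm across, fixed on the aluminium rotary table (210 mm across, top 45 mm up), 75 mm from its axis: three plain pale ones are unmarked, three darker ones with a black circle are marked. It starts one station (60 degrees) to the left of the head.
- turntable (a joint): Angle of the rotary table (rad), growing clockwise seen from above. Starts within 0.02 of 0. Sprung detents every 60 degrees: at 0, 1.047 (the next station: next_disc under the head) and 2.094; between them the spring resists with up to about 0.3 N m, then pulls into the next detent. End stops at -0.3 and 2.4.
- head (a point): Needle tip of the red marking head (30 mm across, 75 to 101 mm above the bench), held by an arm from the rear beam, 75 mm behind the rotary table's axis, 66 mm above the bench. Fixed to the station.
- guard_handle (a point): Middle of the guard's handle: a red round bar 12 mm thick, 140 mm long, parallel to the station's y axis, 170 mm from the hinge line at the guard's free end, on two yellow arms 65 mm either side of the middle. Clear gap of 36 mm between bar and guard frame. Turns with the guard; guard down, it is 118 mm above the bench and 50 mm in front of the rotary table's axis.
- guard_hinge (a point): Middle of the guard's hinge line, which is parallel to the station's y axis, 120 mm behind the rotary table's axis, 118 mm above the bench. Fixed in place.
- guard (a joint): Angle of the guard (clear panel in a yellow frame, 214 mm wide, 0.24 to 0.3 kg) in rad: 0 is down, level and on its stop, towards the front; 1.57 is straight up; 1.9 is the end stop leaning back. Starts at 1.5 to 1.75. Hinge friction holds it where it is left above about 1.2; lower down, if let go, it falls by itself and lands hard, at about 1.5 rad/s or more.
- disc_a: Bystander: loose pale wooden disc 44 mm across, 12 mm thick, on the station's base plate at its front left corner. Origin under its centre.
- disc_b: Bystander: loose pale wooden disc like disc_a, on the base plate's front right corner.
- screwdriver: Bystander: screwdriver with a blue handle lying on the bench to the left. Origin under its middle.
- brush: Bystander: brush with a wooden handle lying on the bench to the right. Origin under its middle.
- mallet: Bystander: round wooden carver's mallet standing on its head, 68 mm across, 195 mm high. Origin under its centre.
- glue: Bystander: white glue bottle with an orange cap, 56 mm across, 150 mm high. Origin under its centre.
- tin: Bystander: tin with a green label, 72 mm across, 100 mm high. Origin under its centre.

How it is judged:
By the outcome, as a careful person would: the job done as asked, in the order asked, and still so for the second after the job is handed in, with the robot touching nothing.
It also fails if it takes over 54 s, if anything falls off the work surface, if the arm or the gripper's body presses on something with over 40 N, if the wrist force passes 120 N, or if a joint passes its speed limit or range.

## Working session

There is one attempt and no reset: what is moved stays moved. The work goes in short steps, Python scripts to look and compute and a tool call to move; the robot and the scene stay as the last step left them, time stands still between calls to the robot, and variables do not carry over. Pictures are saved under pics/ and viewed, at most 10 in all, crops included, and the job is handed in when it is done.

Besides the shell and the picture viewer there is one more tool, called after "Emit:" as name(argument=value, ...) on one line, values as JSON. send_rows: Moves the arm, as the interface text tells. Its arguments: {"type":"object","properties":{"motion":{"type":"array"},"squeeze":{"type":"number"}},"required":["motion"]}

```bash
mkdir -p pics; python3 - <<'E'
from rig import arm
import cv2
for n in("scene","side"):
    cv2.imwrite(f"pics/{n}0.png",arm.camera(n)); i=arm.camera_info(n); print(n,{k:(v.tolist() if hasattr(v,'tolist') else v) for k,v in i.items()})
o=arm.get_obs(); print(o)
E
```

```text
scene {'fx': 458.1483909261618, 'fy': 458.1483909261618, 'cx': 321.4460931845153, 'cy': 234.70949184093183, 'R': [[-0.19234632125591442, 0.9813007369788254, 0.0071941854390287965], [0.8333895639159796, 0.16721600965530867, -0.5267832959300147], [-0.5181358195060928, -0.09532927000544113, -0.8499691775735044]], 't': [0.08803532562357817, -0.3518040478842892, 1.2371152429186043]}
side {'fx': 554.1150372158005, 'fy': 554.1150372158005, 'cx': 313.672152540156, 'cy': 237.34350962179957, 'R': [[-0.9845982963322061, -0.17339083049004902, 0.02240122232576192], [-0.13107160061693895, 0.6472761675272193, -0.7509019899181175], [0.11569974231358846, -0.7422729840518554, -0.6600336254883709]], 't': [0.4497589521130278, 0.1673076364692484, 1.2706790049059449]}
{'time': 0.1, 'joints': array([ 1.08397028e+00,  2.87131313e-01,  1.57802510e+00, -3.06873195e-05,
        1.27863521e+00, -1.50006523e-01]), 'qd': array([ 0.00157858, -0.00076528, -0.00330944,  0.00010278,  0.00224566,
        0.00071216]), 'joint_torque': array([ 1.32194466e-03, -4.07302022e+01, -2.93698543e+01, -1.57709069e-04,
        3.42416351e-03, -4.19417844e-06]), 'eef_pos': array([0.2227776 , 0.6365408 , 0.23005233]), 'eef_rot': array([ 1.67610346e-01,  9.85852708e-01, -1.04881431e-03, -3.30257457e-04]), 'wrist_force': array([ 0.0962017 , -0.77159599,  0.25828995]), 'torque': array([0.04691917, 0.00771235, 0.03407456]), 'gripper_force': 0.0, 'opening': 0.08508571022776373}
```

View pics/scene0.png

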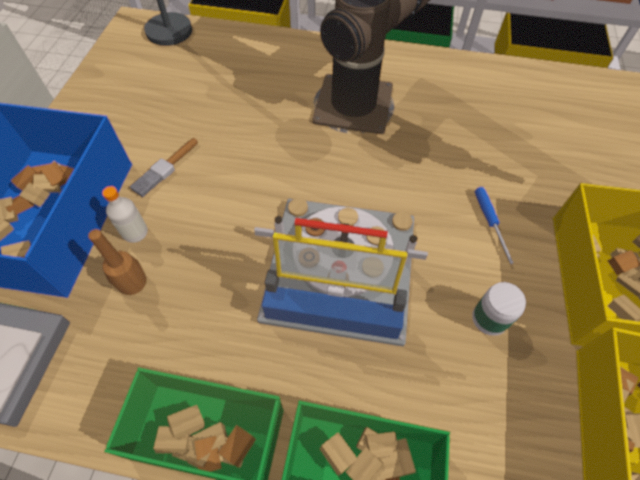

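View pics/side0.png

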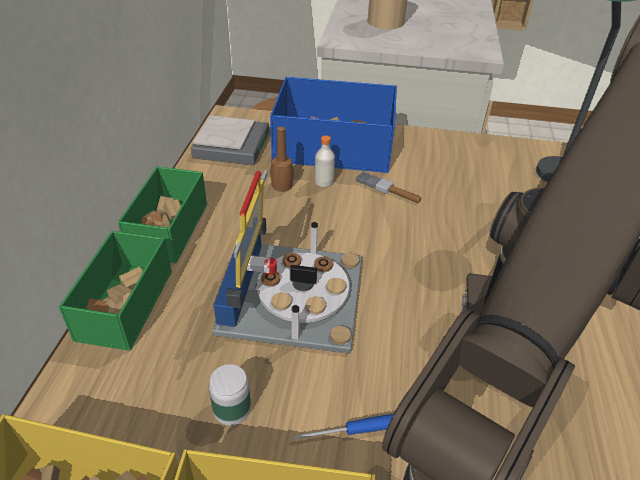

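The scene view shows the station around (340,270), guard up with its red handle from (297,224) to (386,234). In the side view the table is centred near (303,285) and the black bar is at (303,274). I'll enlarge both to pick features.

```bash
python3 - <<'E'
import cv2
a=cv2.imread("pics/scene0.png")[190:350,240:440]; cv2.imwrite("pics/sc.png",cv2.resize(a,None,fx=3.75,fy=3.75,interpolation=3))
a=cv2.imread("pics/side0.png")[165:360,200:375]; cv2.imwrite("pics/si.png",cv2.resize(a,None,fx=3,fy=3,interpolation=3))
E
```

```text
(no output)
```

View pics/sc.png

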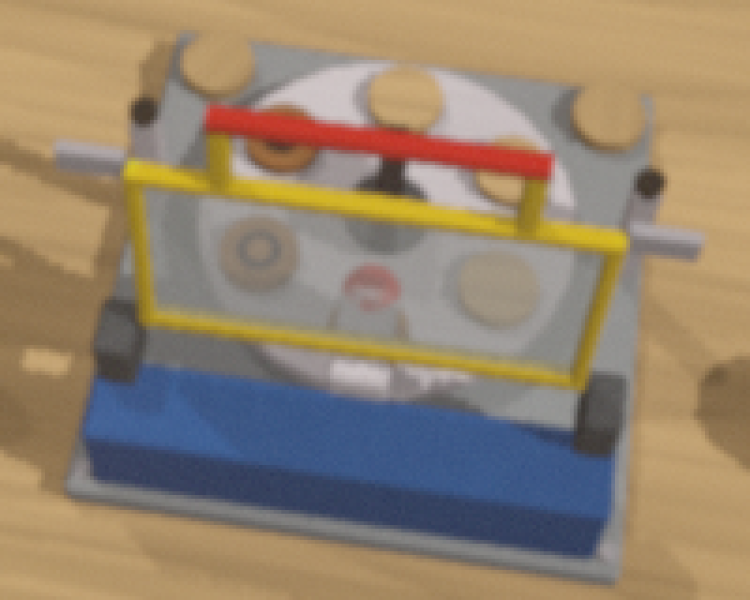

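View pics/si.png

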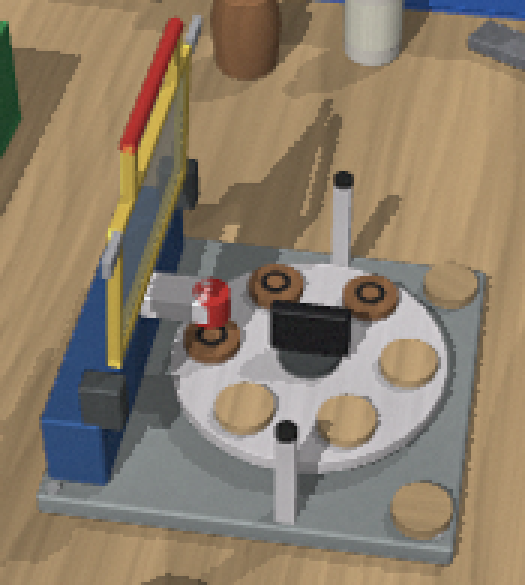

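Both crops show the station clearly: post tops at (343,178) and (286,430) in the side crop, and handle ends at (177,22) and (127,146). I'll fit the pose from all the features together.

```bash
cat > fit.py <<'E'
from rig import arm
import numpy as np
from scipy.optimize import least_squares
I={n:arm.camera_info(n) for n in("scene","side")}
def proj(i,X):
    c=np.asarray(i["R"])@X+np.asarray(i["t"]); return np.array([i["fx"]*c[0]/c[2]+i["cx"],i["fy"]*c[1]/c[2]+i["cy"]])
fix=lambda x,y,z:("f",np.array([x,y,z])/1e3)
dsc=lambda a:("d",a)
hnd=lambda y:("h",y/1e3)
side=[(fix(-5,-133,112),343,178),(fix(-5,133,112),286,430),(fix(-125,-145,20),483,272),(fix(-125,145,20),451,550),(fix(175,145,20),40,498),
(dsc(60),245,405),(dsc(120),347,417),(dsc(180),409,360),(dsc(-120),371,295),(dsc(-60),276,283),(hnd(-70),177,22),(hnd(70),127,146)]
scene=[(fix(-5,-133,112),144,108),(fix(-5,133,112),650,181),(fix(175,-145,20),70,489),(fix(175,145,20),617,577),(fix(-125,-145,20),181,36),(fix(-125,145,20),655,95),
(dsc(180),405,97),(dsc(-120),283,138),(dsc(-60),260,252),(dsc(60),498,288),(hnd(-70),209,119),(hnd(70),551,165)]
obs=[("side",p,200+u/3-.33,165+v/3-.33) for p,u,v in side]+[("scene",p,240+u/3.75-.37,190+v/3.75-.37) for p,u,v in scene]
def world(p,q):
    x,y,w,t,g=q; k,a=p
    if k=="f":P=a
    elif k=="d":
        b=np.radians(a)-t; P=np.array([.075*np.cos(b),.075*np.sin(b),.055])
    else:P=np.array([.12-.17*np.cos(g),a,.118+.17*np.sin(g)])
    c,s=np.cos(w),np.sin(w)
    return np.array([x+c*P[0]-s*P[1],y+s*P[0]+c*P[1],P[2]])
def res(q): return np.concatenate([proj(I[c],world(p,q))-(u,v) for c,p,u,v in obs])
if __name__=="__main__":
    r=least_squares(res,[.65,.05,0,0,1.6],loss="soft_l1")
    print(r.x,np.degrees(r.x[2]))
    for o,e in zip(obs,res(r.x).reshape(-1,2)): print(o[0],o[1],e.round(1))
    print(world(hnd(0),r.x))
E
python3 fit.py
```

```text
[4.73678121e-01 4.90042993e-02 3.01660021e-02 9.05730577e-05
 1.49814590e+00] 1.7283846077771265
side ('f', array([-0.005, -0.133,  0.112])) [ 0.3 -0.7]
side ('f', array([-0.005,  0.133,  0.112])) [ 0.4 -1.1]
side ('f', array([-0.125, -0.145,  0.02 ])) [ 1.4 -1.2]
side ('f', array([-0.125,  0.145,  0.02 ])) [ 1.1 -0.3]
side ('f', array([0.175, 0.145, 0.02 ])) [-1.6 -1.2]
side ('d', 60) [ 0.1 -1. ]
side ('d', 120) [ 0.1 -0.8]
side ('d', 180) [ 0.  -1.1]
side ('d', -120) [-0.  -1.1]
side ('d', -60) [ 0.1 -0.8]
side ('h', -0.07) [0.1 0.2]
side ('h', 0.07) [0.8 0.2]
scene ('f', array([-0.005, -0.133,  0.112])) [0.6 0.6]
scene ('f', array([-0.005,  0.133,  0.112])) [0.7 0.4]
scene ('f', array([ 0.175, -0.145,  0.02 ])) [-1.9  0.4]
scene ('f', array([0.175, 0.145, 0.02 ])) [1.7 1. ]
scene ('f', array([-0.125, -0.145,  0.02 ])) [-0.4 -1.6]
scene ('f', array([-0.125,  0.145,  0.02 ])) [0.5 0.3]
scene ('d', 180) [0.8 0.2]
scene ('d', -120) [ 0.4 -0.5]
scene ('d', -60) [ 0.2 -0.2]
scene ('d', 60) [ 0.8 -0.3]
scene ('h', -0.07) [-0.1  0.1]
scene ('h', 0.07) [1.2 1. ]
[0.58128943 0.05225149 0.28755156]
```

```bash
python3 - <<'E'
from rig import arm
import numpy as np
i=arm.camera_info("wrist"); R=np.array(i["R"]);print("cam",-R.T@i["t"],"fwd",R[2])
E
```

```text
cam [0.14731893 0.66375731 0.37294871] fwd [ 0.29560309 -0.10658543 -0.94934628]
```

Emit:
send_rows(motion=[[[0.0157, -0.0368, 0], [0, 0, 1.3], 0], [[0.0157, -0.0368, 0], [0, 0, 1.3], 0], [[0.0157, -0.0368, 0], [0, 0, 1.3], 0], [[0.0157, -0.0368, 0], [0, 0, 1.3], 0], [[0.0157, -0.0368, 0], [0, 0, 1.3], 0], [[0.0157, -0.0368, 0], [0, 0, 1.3], 0], [[0.0157, -0.0368, 0], [0, 0, 1.3], 0], [[0.0157, -0.0368, 0], [0, 0, 1.3], 0], [[0.0157, -0.0368, 0], [0, 0, 1.3], 0], [[0.0157, -0.0368, 0], [0, 0, 1.3], 0], [[0.0157, -0.0368, 0], [0, 0, 1.3], 0], [[0.0157, -0.0368, 0], [0, 0, 1.3], 0], [[0.0157, -0.0368, 0], [0, 0, 1.3], 0], [[0.0157, -0.0368, 0], [0, 0, 1.3], 0], [[0.0157, -0.0368, 0], [0, 0, 1.3], 0], [[0.0155, -0.036, 0], [0, 0, 1.5], 0], [[0, 0, 0], [0, 0, 0], 0], [[0, 0, 0], [0, 0, 0], 0]])

```text
time: 1.9
eef_pos: [0.4738, 0.0485, 0.2308]
eef_rot: [-0.014, 1.0, 0.0, -0.001]
wrist_force: [0.1, 0.4, -0.3]
opening: 0.0427
gripper_force: 0.0
```

```bash
python3 - <<'E'
from rig import arm
import numpy as np,cv2
i=arm.camera_info("wrist"); R=np.array(i["R"]);print("cam",-R.T@i["t"],"fwd",R[2])
im=arm.camera("wrist")
from fit import proj,world,dsc
q=[.4737,.0490,.0302,0,1.498]
for p in [("f",np.array([.03,0,.095])),("f",np.array([-.03,0,.095]))]:
    u=proj(i,world(p,q));print(u);cv2.circle(im,tuple(u.round().astype(int)),3,(255,0,255),-1)
cv2.imwrite("pics/w1.png",im)
E
```

```text
cam [0.3939241  0.0466314  0.37375473] fwd [ 0.31282437  0.00776828 -0.94977922]
[321.53780036 266.41587854]
[321.25846761 181.24257538]
```

View pics/w1.png

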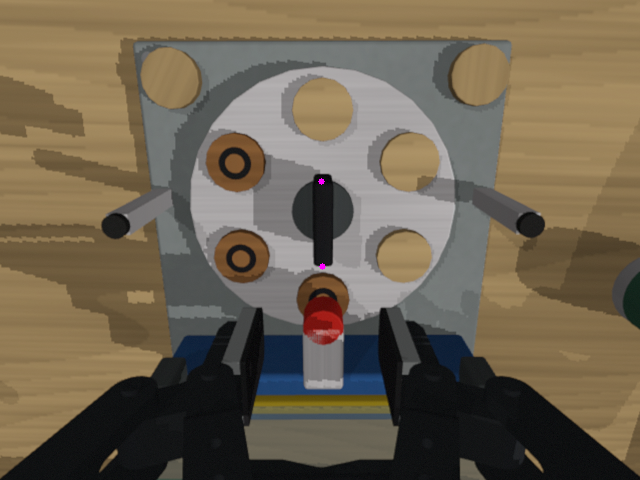

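The wrist view shows the black bar from (322,175) to (322,266), which matches the predicted end points at (322,181) and (322,266), so the pose is right. Next I descend and grip.

Emit:
send_rows(motion=[[[0, 0, -0.02], [0, 0, 0], 0], [[0, 0, -0.02], [0, 0, 0], 0], [[0, 0, -0.02], [0, 0, 0], 0], [[0, 0, -0.02], [0, 0, 0], 0], [[0, 0, -0.02], [0, 0, 0], 0], [[0, 0, -0.02], [0, 0, 0], 0], [[0, 0, -0.02], [0, 0, 0], 0], [[0, 0, -0.02], [0, 0, 0], 0], [[0, 0, -0.008], [0, 0, 0], 0], [[0, 0, 0], [0, 0, 0], -0.6], [[0, 0, 0], [0, 0, 0], -0.6], [[0, 0, 0], [0, 0, 0], -1], [[0, 0, 0], [0, 0, 0], -1], [[0, 0, 0], [0, 0, 0], -1], [[0, 0, 0], [0, 0, 0], -1], [[0, 0, 0], [0, 0, 0], -1]], squeeze=60)

```text
time: 3.55
eef_pos: [0.4746, 0.0498, 0.0645]
eef_rot: [-0.015, 1.0, 0.001, 0.001]
wrist_force: [-2.0, 6.5, 3.0]
opening: 0.0134
gripper_force: 60.3
```

Emit:
send_rows(motion=[[[0, 0, 0], [0, 0, -2], -1], [[0, 0, 0], [0, 0, -3], -1], [[0, 0, 0], [0, 0, -3], -1], [[0, 0, 0], [0, 0, -3], -1], [[0, 0, 0], [0, 0, -3], -1], [[0, 0, 0], [0, 0, -3], -1], [[0, 0, 0], [0, 0, -3], -1], [[0, 0, 0], [0, 0, -3], -1], [[0, 0, 0], [0, 0, -4], -1], [[0, 0, 0], [0, 0, -4], -1], [[0, 0, 0], [0, 0, -4], -1], [[0, 0, 0], [0, 0, -4], -1], [[0, 0, 0], [0, 0, -4], -1], [[0, 0, 0], [0, 0, -4], -1], [[0, 0, 0], [0, 0, -4], -1], [[0, 0, 0], [0, 0, -4], -1], [[0, 0, 0], [0, 0, -3], -1], [[0, 0, 0], [0, 0, -2], -1], [[0, 0, 0], [0, 0, 0], -1], [[0, 0, 0], [0, 0, 0], -1]])

```text
time: 5.55
eef_pos: [0.4742, 0.0492, 0.0644]
eef_rot: [0.487, 0.873, 0.0, -0.0]
wrist_force: [-3.2, 2.3, 6.3]
opening: 0.0132
gripper_force: 60.8
```

Emit:
send_rows(motion=[[[0, 0, 0], [0, 0, 0], -0.3], [[0, 0, 0], [0, 0, 0], -0.3], [[0, 0, 0], [0, 0, 0], -0.3], [[0, 0, 0], [0, 0, 0], -0.3], [[0, 0, 0.01], [0, 0, 0], -0.3], [[0, 0, 0.03], [0, 0, 0], -0.3], [[0, 0, 0.03], [0, 0, 0], -0.3], [[0, 0, 0.03], [0, 0, 0], -0.3], [[0, 0, 0.03], [0, 0, 0], -0.3], [[0, 0, 0.03], [0, 0, 0], -0.3], [[0, 0, 0], [0, 0, 0], -0.3]])

```text
time: 6.65
eef_pos: [0.4769, 0.0488, 0.2294]
eef_rot: [0.487, 0.873, 0.002, 0.005]
wrist_force: [-0.2, -0.4, -0.4]
opening: 0.0296
gripper_force: 0.0
```

```bash
python3 - <<'E'
from rig import arm
import numpy as np,cv2
i=arm.camera_info("wrist"); im=arm.camera("wrist")
from fit import proj,world
q=[.4737,.0490,.0302,np.pi/3,1.498]
for a in(120,180,240,300):
    u=proj(i,world(("d",a),q));cv2.circle(im,tuple(u.round().astype(int)),3,(255,0,255),-1)
for s in(-1,1):
    u=proj(i,world(("f",np.array([s*.03*.5,-s*.03*.866,.095])),q));cv2.circle(im,tuple(u.round().astype(int)),3,(0,255,0),-1)
b=cv2.imread("pics/side0.png");a=arm.camera("side")
o=np.hstack([im,cv2.resize(a[165:360,200:375],(431,480))]);cv2.imwrite("pics/w2.png",cv2.resize(o,None,fx=.74,fy=.74))
E
```

```text
(no output)
```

View pics/w2.png

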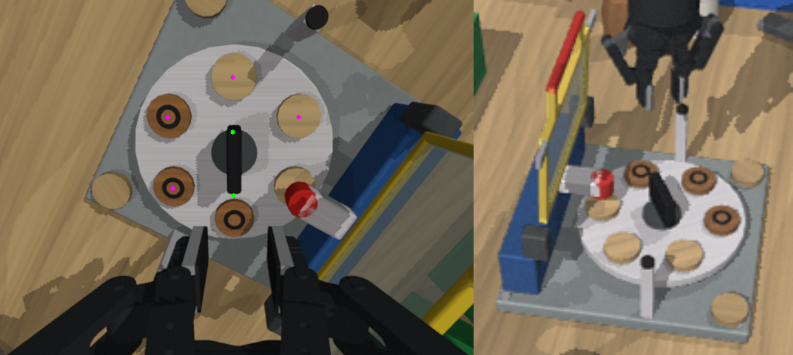

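The table has clicked in at 60°: the marks sit on the discs and a pale disc is under the red head at (300,195). Before gripping the guard I'll check reach at the handle's final position.

Emit:
send_rows(motion=[[[-0.01, 0, 0], [0, 0, -5], -0.3], [[-0.01, 0, 0], [0, 0, -5], -0.3], [[-0.01, 0, 0], [0, 0, -5], -0.3], [[-0.01, 0, 0], [0, 0, -5], -0.3], [[-0.01, -0.001, 0], [0, 0, -5], -0.3], [[0, -0.001, 0], [0, 0, -5], -0.3], [[0, 0, -0.03], [0, 0, 0], -0.3], [[0, 0, -0.03], [0, 0, 0], -0.3], [[0, 0, -0.03], [0, 0, 0], -0.3], [[0, 0, -0.03], [0, 0, 0], -0.3], [[0, 0, 0], [0, 0, 0], -0.3], [[0, 0, 0], [0, 0, 0], -0.3]])

```text
time: 7.95
eef_pos: [0.4229, 0.0472, 0.1023]
eef_rot: [0.697, 0.718, -0.001, -0.001]
wrist_force: [0.5, -0.8, 0.4]
opening: 0.0299
gripper_force: 0.0
```

```bash
python3 - <<'E'
from rig import arm
o=arm.get_obs();print(o["joints"],o["eef_pos"],o["eef_rot"])
E
```

```text
[-1.28235310e-01 -1.24984511e-01  2.26992268e+00 -3.67936504e-05
  1.00010792e+00 -1.57902857e-01] [0.42293929 0.04719255 0.10231593] [ 0.69653212  0.71752353 -0.00104679 -0.00137333]
```

Emit:
send_rows(motion=[[[0, 0, 0.03], [0, 0, 0], 0.2], [[0, 0, 0.04], [0, 0, 0], 0.2], [[0, 0, 0.04], [0, 0, 0], 0.2], [[0, 0, 0.04], [0, 0, 0], 0.2], [[0, 0, 0.04], [0, 0, 0], 0.2], [[0, 0, 0.04], [0, 0, 0], 0.2], [[0.018, 0, 0], [0, 0, 0], 0.2], [[0.03, 0.001, 0], [0, 0, 0], 0.2], [[0.03, 0.001, 0], [0, 0, 0], 0.2], [[0.03, 0.001, 0], [0, 0, 0], 0.2], [[0.03, 0.001, 0], [0, 0, 0], 0.2], [[0.02, 0.001, 0], [0, 0, 0], 0.2], [[0, 0, 0], [0, 0, 0], 0.2], [[0, 0, 0], [0, 0, 0], 0.2]])

```text
time: 9.35
eef_pos: [0.582, 0.0521, 0.3346]
eef_rot: [0.696, 0.718, 0.0, 0.0]
wrist_force: [-0.3, -0.1, 0.6]
opening: 0.0512
gripper_force: 0.0
```

```bash
python3 - <<'E'
from rig import arm
import numpy as np,cv2
from fit import proj,world
q=[.4737,.0490,.0302,np.pi/3,1.498]
i=arm.camera_info("wrist"); im=arm.camera("wrist")
for y in(-.06,0,.06):
    u=proj(i,world(("h",y),q));print(u);cv2.circle(im,tuple(u.round().astype(int)),3,(255,0,255),-1)
cv2.imwrite("pics/w3.png",im);print(arm.get_obs()["eef_pos"])
E
```

```text
[318.6053528  382.36647388]
[318.2722937  276.95750779]
[317.87197481 150.26167276]
[0.58159078 0.05215516 0.33456718]
```

View pics/w3.png

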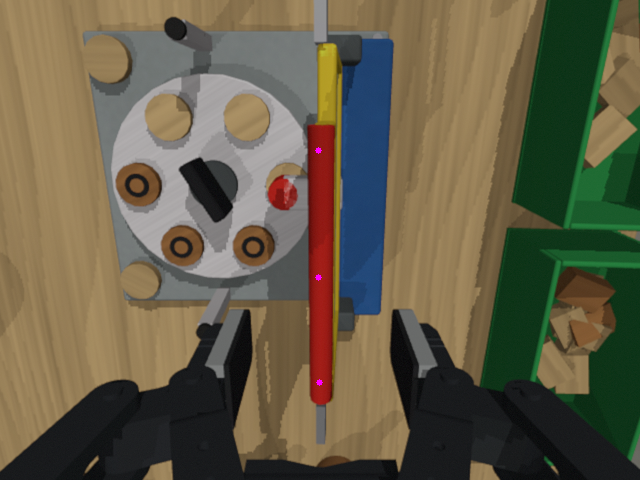

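The bar centre shows at about column 321 against a predicted 318, which is a 1 mm error. I descend, grip lightly, and compute the arc.

Emit:
send_rows(motion=[[[0.001, 0, -0.02], [0, 0, 0], 0.2], [[0, 0, -0.02], [0, 0, 0], 0.2], [[0, 0, -0.022], [0, 0, 0], 0.2], [[0, 0, 0], [0, 0, 0], -0.5], [[0, 0, 0], [0, 0, 0], -0.6], [[0, 0, 0], [0, 0, 0], -1], [[0, 0, 0], [0, 0, 0], -1], [[0, 0, 0], [0, 0, 0], -1], [[0, 0, 0], [0, 0, 0], -1], [[0, 0, 0], [0, 0, 0], -1]], squeeze=25)

```text
time: 10.4
eef_pos: [0.5838, 0.0521, 0.2735]
eef_rot: [0.697, 0.718, 0.001, 0.001]
wrist_force: [-0.7, -0.3, 6.2]
opening: 0.011
gripper_force: 25.3
```

```bash
python3 - <<'E'
import numpy as np
g=np.concatenate([np.linspace(1.503,1.403,4)[:-1],np.linspace(1.403,.2,25),np.linspace(.2,0,10)[1:]])
P=np.c_[.5936-.17*np.cos(g),.0526-.0051*np.cos(g),.118+.17*np.sin(g)].round(4)
D=np.diff(P,axis=0).round(4)
for k in range(0,len(D),20): print(", ".join(f"[[{a:g}, {b:g}, {c:g}], [0, 0, 0], -1]" for a,b,c in D[k:k+20]),"\n")
print(P[0],P[20],P[-1],g[20])
E
```

```text
[[-0.0057, -0.0002, -0.0005], [0, 0, 0], -1], [[-0.0056, -0.0002, -0.0006], [0, 0, 0], -1], [[-0.0056, -0.0002, -0.0009], [0, 0, 0], -1], [[-0.0084, -0.0002, -0.0016], [0, 0, 0], -1], [[-0.0082, -0.0003, -0.0021], [0, 0, 0], -1], [[-0.0082, -0.0002, -0.0024], [0, 0, 0], -1], [[-0.008, -0.0002, -0.0029], [0, 0, 0], -1], [[-0.0079, -0.0003, -0.0033], [0, 0, 0], -1], [[-0.0077, -0.0002, -0.0036], [0, 0, 0], -1], [[-0.0075, -0.0002, -0.0041], [0, 0, 0], -1], [[-0.0073, -0.0002, -0.0044], [0, 0, 0], -1], [[-0.007, -0.0003, -0.0047], [0, 0, 0], -1], [[-0.0068, -0.0002, -0.0051], [0, 0, 0], -1], [[-0.0066, -0.0002, -0.0055], [0, 0, 0], -1], [[-0.0063, -0.0001, -0.0058], [0, 0, 0], -1], [[-0.0059, -0.0002, -0.0061], [0, 0, 0], -1], [[-0.0057, -0.0002, -0.0063], [0, 0, 0], -1], [[-0.0053, -0.0002, -0.0067], [0, 0, 0], -1], [[-0.005, -0.0001, -0.0069], [0, 0, 0], -1], [[-0.0047, -0.0001, -0.0071], [0, 0, 0], -1] 

[[-0.0042, -0.0002, -0.0074], [0, 0, 0], -1], [[-0.0039, -0.0001, -0.0076], [0, 0, 0], -1], [[-0.0035, -0.0001, -0.0077], [0, 0, 0], -1], [[-0.0032, -0.0001, -0.0079], [0, 0, 0], -1], [[-0.0027, -0.0001, -0.0081], [0, 0, 0], -1], [[-0.0023, 0, -0.0082], [0, 0, 0], -1], [[-0.0019, -0.0001, -0.0083], [0, 0, 0], -1], [[-0.0007, 0, -0.0037], [0, 0, 0], -1], [[-0.0006, 0, -0.0038], [0, 0, 0], -1], [[-0.0006, -0.0001, -0.0037], [0, 0, 0], -1], [[-0.0005, 0, -0.0037], [0, 0, 0], -1], [[-0.0003, 0, -0.0038], [0, 0, 0], -1], [[-0.0003, 0, -0.0038], [0, 0, 0], -1], [[-0.0002, 0, -0.0037], [0, 0, 0], -1], [[-0.0002, 0, -0.0038], [0, 0, 0], -1], [[0, 0, -0.0038], [0, 0, 0], -1] 

[0.5821 0.0523 0.2876] [0.4487 0.0483 0.207 ] [0.4236 0.0475 0.118 ] 0.550875
```

Emit:
send_rows(motion=[[[-0.0057, -0.0002, -0.0005], [0, 0, 0], -1], [[-0.0056, -0.0002, -0.0006], [0, 0, 0], -1], [[-0.0056, -0.0002, -0.0009], [0, 0, 0], -1], [[-0.0084, -0.0002, -0.0016], [0, 0, 0], -1], [[-0.0082, -0.0003, -0.0021], [0, 0, 0], -1], [[-0.0082, -0.0002, -0.0024], [0, 0, 0], -1], [[-0.008, -0.0002, -0.0029], [0, 0, 0], -1], [[-0.0079, -0.0003, -0.0033], [0, 0, 0], -1], [[-0.0077, -0.0002, -0.0036], [0, 0, 0], -1], [[-0.0075, -0.0002, -0.0041], [0, 0, 0], -1], [[-0.0073, -0.0002, -0.0044], [0, 0, 0], -1]])

```text
time: 11.5
eef_pos: [0.5021, 0.0496, 0.2442]
eef_rot: [0.697, 0.718, -0.0, -0.0]
wrist_force: [-0.2, -0.1, 3.0]
opening: 0.0111
gripper_force: 26.6
```

Emit:
send_rows(motion=[[[-0.007, -0.0003, -0.0047], [0, 0, 0], -1], [[-0.0068, -0.0002, -0.0051], [0, 0, 0], -1], [[-0.0066, -0.0002, -0.0055], [0, 0, 0], -1], [[-0.0063, -0.0001, -0.0058], [0, 0, 0], -1], [[-0.0059, -0.0002, -0.0061], [0, 0, 0], -1], [[-0.0057, -0.0002, -0.0063], [0, 0, 0], -1], [[-0.0053, -0.0002, -0.0067], [0, 0, 0], -1], [[-0.005, -0.0001, -0.0069], [0, 0, 0], -1], [[-0.0047, -0.0001, -0.0071], [0, 0, 0], -1], [[-0.0042, -0.0002, -0.0074], [0, 0, 0], -1], [[-0.0039, -0.0001, -0.0076], [0, 0, 0], -1], [[-0.0035, -0.0001, -0.0077], [0, 0, 0], -1], [[-0.0032, -0.0001, -0.0079], [0, 0, 0], -1]])

```text
time: 12.8
eef_pos: [0.4346, 0.0476, 0.1595]
eef_rot: [0.697, 0.718, 0.0, 0.0]
wrist_force: [1.3, 0.2, 0.8]
opening: 0.0113
gripper_force: 27.0
```

Emit:
send_rows(motion=[[[-0.0027, -0.0001, -0.0081], [0, 0, 0], -1], [[-0.0023, 0, -0.0082], [0, 0, 0], -1], [[-0.0019, -0.0001, -0.007], [0, 0, 0], -1], [[-0.0007, 0, -0.0037], [0, 0, 0], -1], [[-0.0006, 0, -0.0038], [0, 0, 0], -1], [[-0.0006, -0.0001, -0.0037], [0, 0, 0], -1], [[-0.0005, 0, -0.0037], [0, 0, 0], -1], [[-0.0003, 0, -0.0038], [0, 0, 0], -1], [[-0.0003, 0, -0.0038], [0, 0, 0], -1], [[0, 0, 0], [0, 0, 0], -1]])

```text
time: 13.8
eef_pos: [0.4245, 0.0473, 0.1136]
eef_rot: [0.696, 0.718, -0.0, -0.0]
wrist_force: [0.8, 0.4, -0.5]
opening: 0.0111
gripper_force: 27.4
```

Emit:
send_rows(motion=[[[0, 0, -0.003], [0, 0, 0], -1], [[0, 0, -0.003], [0, 0, 0], -1], [[0, 0, -0.002], [0, 0, 0], -1], [[0, 0, 0], [0, 0, 0], -1]])

```text
time: 14.2
eef_pos: [0.424, 0.0473, 0.1055]
eef_rot: [0.696, 0.718, -0.001, -0.001]
wrist_force: [-2.6, -0.6, -1.4]
opening: 0.0109
gripper_force: 27.6
```

Emit:
send_rows(motion=[[[0, 0, -0.002], [0, 0, 0], -1], [[0, 0, -0.002], [0, 0, 0], -1], [[0, 0, 0], [0, 0, 0], -1]])

```text
time: 14.5
eef_pos: [0.4239, 0.0473, 0.1015]
eef_rot: [0.696, 0.718, -0.001, -0.001]
wrist_force: [-4.3, -1.8, -1.7]
opening: 0.0109
gripper_force: 27.7
```

Emit:
send_rows(motion=[[[0, 0, -0.001], [0, 0, 0], -1], [[0, 0, -0.001], [0, 0, 0], -1], [[0, 0, 0], [0, 0, 0], -1]])

```text
time: 14.8
eef_pos: [0.4239, 0.0473, 0.0997]
eef_rot: [0.696, 0.718, -0.001, -0.001]
wrist_force: [-5.6, -0.5, -0.4]
opening: 0.0109
gripper_force: 27.8
```

Emit:
send_rows(motion=[[[0, 0, -0.001], [0, 0, 0], -1], [[0, 0, -0.001], [0, 0, 0], -1], [[0, 0, 0], [0, 0, 0], -1]])

```text
time: 15.1
eef_pos: [0.4239, 0.0473, 0.0983]
eef_rot: [0.696, 0.718, -0.001, -0.001]
wrist_force: [-7.2, -1.8, 2.9]
opening: 0.0108
gripper_force: 28.1
```

```bash
python3 - <<'E'
from rig import arm
import cv2
a=arm.camera("side");b=arm.camera("wrist")
import numpy as np
o=np.hstack([cv2.resize(a[200:360,200:400],(560,448)),cv2.resize(b,(597,448))]);cv2.imwrite("pics/d1.png",cv2.resize(o,None,fx=.69,fy=.69,interpolation=cv2.INTER_AREA))
E
```

```text
(no output)
```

View pics/d1.png

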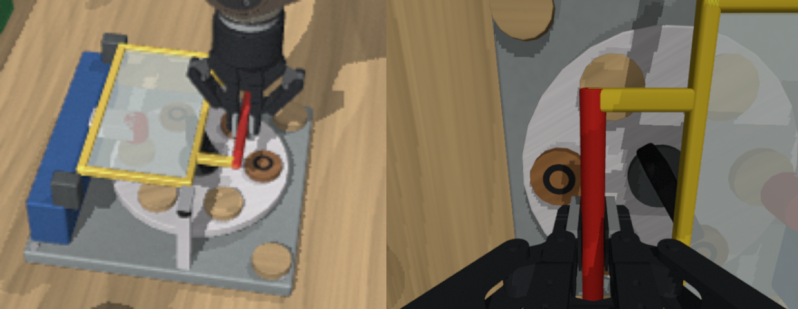

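The guard is level or nearly so, with the red bar in the fingers at (592,190) in the wrist half and the post at (184,210). The upward force has begun to rise; I'll press slightly further to make sure it is seated.

Emit:
send_rows(motion=[[[-0.0005, 0, -0.001], [0, 0, 0], -1], [[0, 0, -0.001], [0, 0, 0], -1], [[0, 0, 0], [0, 0, 0], -1]])

```text
time: 15.5
eef_pos: [0.4239, 0.0473, 0.0982]
eef_rot: [0.696, 0.718, -0.001, -0.001]
wrist_force: [-11.1, -1.0, 13.5]
opening: 0.0109
gripper_force: 29.0
```

The guard is firmly on its stop: the force rises without any motion. I relieve the load, open just enough, and lift off.

Emit:
send_rows(motion=[[[0, 0, 0.001], [0, 0, 0], -1], [[0, 0, 0], [0, 0, 0], -0.7], [[0, 0, 0], [0, 0, 0], -0.6], [[0, 0, 0], [0, 0, 0], -0.5], [[0, 0, 0], [0, 0, 0], -0.5], [[0, 0, 0], [0, 0, 0], -0.45], [[0, 0, 0], [0, 0, 0], -0.45]])

```text
time: 16.2
eef_pos: [0.4246, 0.0473, 0.0973]
eef_rot: [0.697, 0.717, 0.0, 0.0]
wrist_force: [-0.7, -0.4, -0.3]
opening: 0.0235
gripper_force: 0.0
```

Emit:
send_rows(motion=[[[0, 0, 0.005], [0, 0, 0], -0.45], [[0, 0, 0.01], [0, 0, 0], -0.45], [[0, 0, 0.01], [0, 0, 0], -0.45], [[0, 0, 0.02], [0, 0, 0], -0.45], [[0, 0, 0.03], [0, 0, 0], -0.45], [[0, 0, 0.03], [0, 0, 0], -0.45], [[0, 0, 0.03], [0, 0, 0], -0.45], [[0, 0, 0.03], [0, 0, 0], -0.45], [[0, 0, 0], [0, 0, 0], -0.45]])

```text
time: 17.1
eef_pos: [0.427, 0.047, 0.2688]
eef_rot: [0.696, 0.718, 0.003, 0.005]
wrist_force: [0.3, 0.1, 0.5]
opening: 0.0235
gripper_force: 0.0
```

```bash
python3 - <<'E'
from rig import arm
import cv2,numpy as np
from fit import proj,world
q=[.4737,.0490,.0302,np.pi/3,0]
i=arm.camera_info("side");a=arm.camera("side");b=arm.camera("wrist");j=arm.camera_info("wrist")
for im,c in((a,i),(b,j)):
    for y in(-.07,0,.07):
        u=proj(c,world(("h",y),q));cv2.circle(im,tuple(u.round().astype(int)),1,(255,0,255),-1)
    for d in (60,120,180,240,300):
        u=proj(c,world(("d",d),q));cv2.circle(im,tuple(u.round().astype(int)),1,(0,255,0),-1)
o=np.hstack([cv2.resize(a[200:360,200:400],(560,448)),cv2.resize(b,(597,448))]);cv2.imwrite("pics/d2.png",cv2.resize(o,None,fx=.69,fy=.69,interpolation=cv2.INTER_AREA))
E
```

```text
(no output)
```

View pics/d2.png

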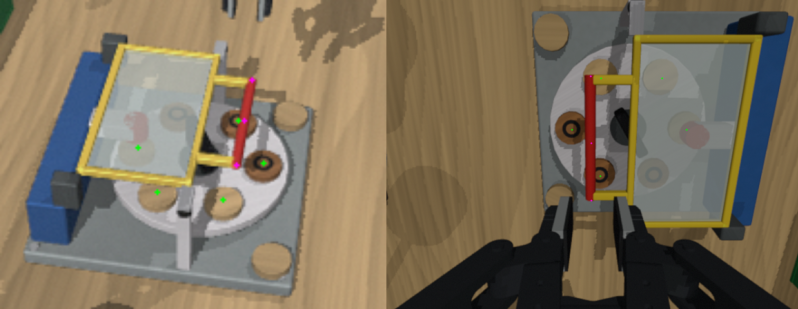

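The guard rests level on its posts: the handle lies on the predicted "down" points at (251,81) and (236,164). The table is still at its station, and the corner discs have not moved.

```bash
python3 -c "
from rig import arm
print(arm.sign_off())"
```

```text
the job is handed in; nothing more can be done
None
```

The rotary table is one station clockwise with the next unmarked disc under the head, the guard was lowered gently onto its stop and released, and the job was handed in at about 17 s of the 54 s allowed.

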